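# Slide one skate wheel out of its row and into the bearing-puller jig

### The arm

A 6-joint arm with a two-finger parallel gripper is mounted at the origin on the work surface. World frame = base frame: x ahead of the robot, y to its left, z up, the work surface at z = 0. Lengths are in m, angles in rad, forces in N, time in s.
With the tool pointing down it reaches from about 0.25 to 0.775 m from the base axis. Payload 4 kg.
Tool frame: the origin (TCP) lies at the very end of the fingers, on their centre line; the grasp point (between the pads) lies 19 mm behind it; x points along the fingers, y is the direction in which the jaws open and shut, and the axes are right-handed (so a half turn about x gives the same grasp; the last joint's range is limited). The gripper opens to 94 mm and grips with 3 to 60 N. Pads are 16 mm wide; open, the fingers measure 119 mm over their backs; the gripper's body (75 mm by 177 mm) begins 78 mm behind the grasp point.
Start: joints at [1.048, 0.087, 1.371, -0, 1.684, -0.103], TCP at [0.224, 0.502, 0.175] pointing down, gripper open.
Joint ranges: [-3.1, 3.1], [-0.76, 2.03], [0.27, 2.55], [-1.08, 4.22], [0.17, 2.65], [-2.57, 2.57]. Speed limits (rad/s): [2.79, 2.79, 3.14, 3.14, 3.14, 3.14].

### API

Orientations are given as [roll, pitch, yaw] about the fixed x, y, z axes, in that order (R = Rz(yaw) Ry(pitch) Rx(roll)).
In Python, from bench import robot gives the robot as it stands.
- The arm moves only by the tool carry_out, never from a script. Its argument "targets" is a list of rows, each a list of 5 numbers: the closure, from 0 (fully open) to 1 (shut), then the shift along the tool's x, y, z in cm, then the turn about the tool's x in degrees. In form: [[fingers, tx, ty, tz, turn], ...]. A call has 1 to 20 rows; each row shifts and turns the commanded pose from where the row before left it, along the tool's axes as they then stand; what a row does not reach is not made up. A row lasts 1/10 s, in which the tool goes at most 50 mm and 8.59 degrees, less where a joint would pass 70% of its speed; a pose out of reach is approached as far as the arm can. A call is refused whole if a number of a shift passes 5 or a number of a turn 8.59, either way. A call with a gripper value outside its range is refused whole. The fingers move at their own pace and stop on an object; the grip force is fixed at half the most. Time passes only in rows, so rows that do not move let the fingers close. It gives the time, the measured TCP pose, the force and the opening at its end, in the units of the state.
- robot.get_obs(): the state, without advancing time (a new reading comes with each control period).
- robot.snapshot(name): name is "side" or "top" or "wrist"; returns a dict with "image" (384x512x3 uint8, red, green, blue), "camera_matrix" (3x3 intrinsics, pixels), "pose" (4x4, takes a point from camera to world coordinates). Camera axes: x right, y up, looking along -z (the intrinsics and any distortion apply to the point x, -y, -z); pixel columns grow to the right and rows downward; lengths in m; the calibration is good to about 2 mm. A picture is of the moment at which its call begins. There is no depth.
- robot.close_job(): hands the job in, once; it reports no verdict.
The state is a dict: "time": time; "joint_positions": joint angles; "qvel": joint speeds; "joint_torque": joint torques, N m; "tool_pos": TCP position; "ee_rot": TCP orientation; "wrist_force": force on the tool from outside, world axes, zero at the start; "wrist_torque": the same for the moment, N m; "width": finger opening in m.
Only numpy, scipy, OpenCV 4.12 (cv2) and the standard library are available. Lean on these libraries where they do the work, as an engineer would, in place of code of your own. Each camera call takes 0.05 s, during which the arm holds its last target. There are 200 camera calls.

### The job

Four skate wheels lie touching in a row, in the order they came off the skate: slide the orange one out of the row without shifting the three blue ones or disturbing anything else, keeping it flat on the bench the whole time. Then slide it fully into the hooded bay of the grey and yellow bearing-puller jig until it meets the sprung rubber buffer hidden inside, press it against the buffer with a steady gentle force (about 8 N, never as much as 15 N) for about a second, and leave it sitting in the bay with nothing touching it.

Things in the scene. Friction and masses are not known exactly. Their poses are not given: they have to be found in the camera images.
- wheel_orange_center (a point): Centre (half-way up, 16 mm above the bench) of the orange skate wheel: a plain disc 62 mm in diameter and 32 mm high lying flat on one face, steel bearing showing in its white hub, 80 to 150 g. It may be at any of the four places in the row. Its own z axis is up; its yaw means nothing.
- wheel_blue1_center (a point): Centre (half-way up) of a blue skate wheel of the same size, lying flat. The four wheels stand in one straight line with centres 62.4 mm apart, so that neighbours touch; the line runs roughly along the bench away from the robot (world x), turned by up to 0.25 rad. Must not be shifted (more than 6 mm counts).
- wheel_blue2_center (a point): Centre (half-way up) of a blue skate wheel of the same size, lying flat. The four wheels stand in one straight line with centres 62.4 mm apart, so that neighbours touch; the line runs roughly along the bench away from the robot (world x), turned by up to 0.25 rad. Must not be shifted (more than 6 mm counts).
- wheel_blue3_center (a point): Centre (half-way up) of a blue skate wheel of the same size, lying flat. The four wheels stand in one straight line with centres 62.4 mm apart, so that neighbours touch; the line runs roughly along the bench away from the robot (world x), turned by up to 0.25 rad. Must not be shifted (more than 6 mm counts).
- jig: Bearing-puller jig fixed to the bench: grey side walls, yellow hood, no floor (the wheel slides on the bench). Origin on the bench at the centre of the bay's mouth; own x points level INTO the bay (world +y, turned up to 0.25 rad), z up. Bay 68 mm wide, walls 40 mm high from x = 20 to 210 mm; 30 mm high guide plates flare to 95 mm apart at x = -7 mm. Damaged if the wheel presses any part of it with 15 N.
- hood_front (a point): Middle of the top front edge of the jig's yellow hood, at x = 90 mm, z = 44 mm in the jig's frame; axes as the jig's. The hood covers the bay from here inwards, underside 40 mm above the bench; the wheel goes part-way under it, its rear stays in the open.
- bay_back (a point): Inner end of the bay under the hood, x = 210 mm in the jig's frame. In front of it hides a black rubber buffer whose face waits anywhere from x = 92 to 145 mm in the jig's frame (wheel centre then at 61 to 114 mm): set anew each time, not measured, to be found by feel. It yields as a slow-rebound spring, 5 N per mm plus 1 N per 10 mm/s, up to 12 mm; let go, it eases the wheel back.
- punch: Brass drift punch lying on the bench, 16 mm thick, 155 mm long along its x axis; origin under its middle. Bystander.
- truck: Red steel skate truck on its base plate, 75 x 130 x 51 mm, origin under its centre. Bystander.
- stopper: Black rubber toe stopper, 48 mm in diameter, 44 mm high, origin under its centre. Bystander.
- key: Rusty flat skate key, 115 x 45 x 8 mm, origin under its middle. Bystander.
Not all that is in view belongs to the job. Of the things that look like the jig, the larger one is meant. What is shaped like the part that bears wheel_orange_center but green is not meant.

How it is judged:
By the outcome, as a careful person would: the job done as asked, in the order asked, and still so for the second after the job is handed in, with the robot touching nothing.
It also fails if it takes over 72 s, if anything falls off the work surface, if the arm or the gripper's body presses on something with over 40 N, if the wrist force passes 120 N, or if a joint passes its speed limit or range.

## Working session

There is one attempt and no reset: what is moved stays moved. The work goes in short steps, Python scripts to look and compute and a tool call to move; the robot and the scene stay as the last step left them, time stands still between calls to the robot, and variables do not carry over. Pictures are saved under pics/ and viewed, about 8 in all and at most 12, crops included, and the job is handed in when it is done.

Besides the shell and the picture viewer there is one more tool, called as name(argument=value, ...) on one line, values as JSON. carry_out: Moves the arm, as the interface text tells. Its arguments: {"type":"object","properties":{"targets":{"type":"array","items":{"type":"array","items":{"type":"number"}}}},"required":["targets"]}

```bash
mkdir -p pics
cat > h.py <<'E'
import numpy as np, cv2, json
from bench import robot
def snap(n,f):
    s=robot.snapshot(n); cv2.imwrite(f'pics/{f}.png',s['image'][:,:,::-1]); 
    np.savez(f'pics/{f}.npz',K=s['camera_matrix'],P=s['pose'],im=s['image']); return s
def ray(f,u,v,z):
    d=np.load(f'pics/{f}.npz'); p=np.linalg.inv(d['K'])@[u,v,1]; r=d['P'][:3,:3]@[p[0],-p[1],-p[2]]
    o=d['P'][:3,3]; return o+r*(z-o[2])/r[2]
def proj(f,X):
    d=np.load(f'pics/{f}.npz'); c=d['P'][:3,:3].T@(np.array(X)-d['P'][:3,3]); p=d['K']@[c[0],-c[1],-c[2]]; return p[:2]/p[2]
E
python3 - <<'E'
from h import *
s=snap('top','top1'); t=snap('side','side1')
print(s['camera_matrix'],s['pose'],[k for k in s]); print(robot.get_obs())
a=np.hstack([cv2.imread('pics/top1.png')]); cv2.imwrite('pics/top1b.png',cv2.resize(a,(800,600)))
E
```

```text
[[470.51657248   0.         261.62019704]
 [  0.         470.51657248 186.16180944]
 [  0.           0.           1.        ]] [[-0.00888955  0.99393695 -0.10959157  0.40227556]
 [-0.99993529 -0.00961385 -0.00608239 -0.03012958]
 [-0.00709911  0.10953041  0.99395809  1.29373956]
 [ 0.          0.          0.          1.        ]] ['image', 'camera_matrix', 'pose']
{'time': 0.1, 'joint_positions': array([ 1.04790852e+00,  8.78868370e-02,  1.37208215e+00, -1.86084181e-05,
        1.68356579e+00, -1.03108553e-01]), 'qvel': array([-0.00062229, -0.00031418, -0.00334493,  0.00061288,  0.00076849,
        0.00051105]), 'joint_torque': array([ 2.27085053e-03, -3.41246760e+01, -3.03303730e+01,  7.18639023e-02,
        3.03343800e-02, -7.62442278e-05]), 'tool_pos': array([0.22390306, 0.50177451, 0.17392876]), 'ee_rot': array([-1.66438245,  1.56885412, -2.08416378]), 'wrist_force': array([ 0.15268833,  0.54160707, -0.35804003]), 'wrist_torque': array([-0.04689932, -0.04477009, -0.02912649]), 'width': 0.09376406503210753}
```

View pics/top1b.png

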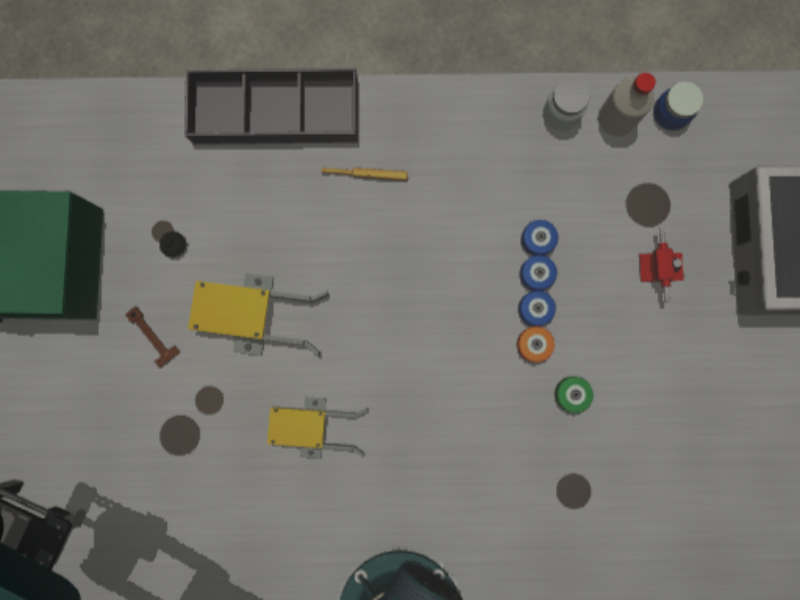

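View pics/side1.png

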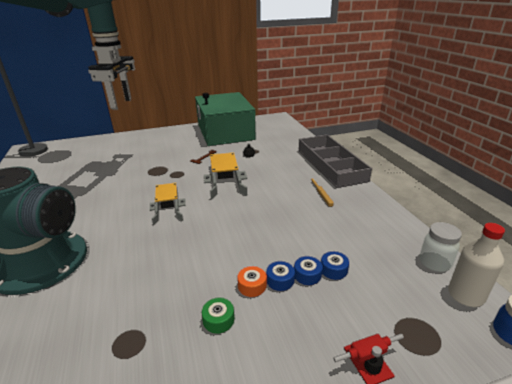

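The top view (800x600) shows the orange wheel at (536,344), at the robot end of the row. The blue wheels are above it and the green decoy is at (574,394). The larger jig's hood is at (230,310) with its mouth facing right, and the small decoy jig is at (297,427). The side view agrees.

Run:
```python
from h import *
im=np.load('pics/top1.npz')['im']; hsv=cv2.cvtColor(im,cv2.COLOR_RGB2HSV)
def comps(lo,hi,mn=60):
    m=cv2.inRange(hsv,lo,hi); n,l,s,c=cv2.connectedComponentsWithStats(m)
    return [(l==i).astype(np.uint8) for i in range(1,n) if s[i,4]>mn]
R=dict(orange=((5,170,120),(17,255,255)),green=((50,120,60),(80,255,255)),blue=((105,130,50),(125,255,255)),yellow=((20,150,120),(32,255,255)))
for k,(lo,hi) in R.items():
    for m in comps(lo,hi):
        c=max(cv2.findContours(m,cv2.RETR_EXTERNAL,cv2.CHAIN_APPROX_NONE)[0],key=cv2.contourArea)
        (u,v),wh,a=cv2.minAreaRect(c); z=.044 if k=='yellow' else .032
        print(k,m.sum(),(round(u),round(v)),ray('top1',u,v,z).round(4),np.round(wh,1),round(a,1))
        if k=='yellow': print([ray('top1',*p,z)[:2].round(4) for p in cv2.boxPoints(((u,v),wh,a))])
# white hubs via Hough
g=cv2.cvtColor(im,cv2.COLOR_RGB2GRAY)
m=cv2.inRange(hsv,(0,0,170),(180,60,255)); n,l,s,c=cv2.connectedComponentsWithStats(m)
for i in range(1,n):
    if 30<s[i,4]<250: 
        x,y,w,h=s[i,:4]; print('hub',(x+(w-1)/2,y+(h-1)/2),w,h,ray('top1',x+(w-1)/2,y+(h-1)/2,.032).round(4))
cv2.imwrite('pics/c1.png',cv2.resize(im[160:300,100:400,::-1],None,fx=2.6,fy=2.6,interpolation=cv2.INTER_CUBIC))
```

```text
orange 147 (343, 220) [ 0.4483 -0.2392  0.032 ] [20. 20.] 90.0
green 210 (368, 252) [ 0.363  -0.3017  0.032 ] [20. 21.] 90.0
blue 429 (345, 163) [ 0.6036 -0.2489  0.032 ] [21.2 43.1] 2.5
blue 213 (344, 197) [ 0.511  -0.2431  0.032 ] [20.6 20.6] 63.4
yellow 1421 (146, 198) [0.5117 0.2866 0.044 ] [47.5 31. ] 7.9
[array([0.48  , 0.3544]), array([0.5623, 0.3449]), array([0.5434, 0.2184]), array([0.4615, 0.2288])]
yellow 765 (189, 273) [0.3119 0.1697 0.044 ] [34.6 23. ] 4.8
[array([0.2864, 0.2172]), array([0.3457, 0.2129]), array([0.3374, 0.122 ]), array([0.2783, 0.1268])]
```

View pics/c1.png

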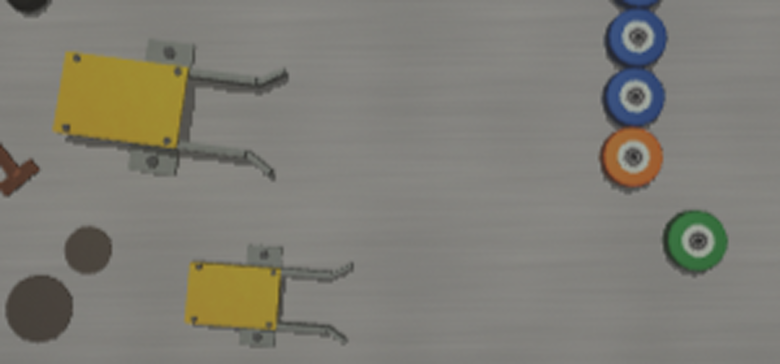

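```bash
cat >> h.py <<'E'
from scipy.spatial.transform import Rotation as Ro
def plan(X,ang=None):
    """world target TCP; ang = desired world angle (rad) of tool y. prints shift in tool axes AFTER turn, cm, and turn deg"""
    o=robot.get_obs(); R=Ro.from_euler('xyz',o['ee_rot']).as_matrix(); a0=np.arctan2(R[1,1],R[0,1]); t=0
    if ang is not None:
        t=(ang-a0+np.pi/2)%np.pi-np.pi/2; t=-t
        R=R@Ro.from_rotvec([t,0,0]).as_matrix()
    print('t',round(o['time'],2),'tcp',o['tool_pos'].round(4),'yang',round(a0,4),'F',o['wrist_force'].round(2),'w',round(o['width'],4),'xax',R[:,0].round(3))
    print('turn deg',round(np.degrees(t),2),'shift cm after turn',(R.T@(np.array(X)-o['tool_pos'])*100).round(2))
E
python3 -c "
from h import *
plan([.448,-.239,.175],np.pi/2-.06); print(robot.get_obs()['joint_positions'].round(2))"
```

```text
t 0.1 tcp [0.2239 0.5018 0.1739] yang 1.151 F [ 0.15  0.54 -0.36] w 0.0938 xax [-0.001 -0.002 -1.   ]
turn deg -20.61 shift cm after turn [ -0.   -72.6   26.81]
[ 1.05  0.09  1.37 -0.    1.68 -0.1 ]
```

carry_out(targets=[[0,0,0,0,-6.87],[0,0,0,0,-6.87],[0,0,0,0,-6.87],[0,0,-4.27,1.58,0],[0,0,-4.27,1.58,0],[0,0,-4.27,1.58,0],[0,0,-4.27,1.58,0],[0,0,-4.27,1.58,0],[0,0,-4.27,1.58,0],[0,0,-4.27,1.58,0],[0,0,-4.27,1.58,0],[0,0,-4.27,1.58,0],[0,0,-4.27,1.58,0],[0,0,-4.27,1.58,0],[0,0,-4.27,1.58,0],[0,0,-4.27,1.58,0],[0,0,-4.27,1.58,0],[0,0,-4.27,1.58,0],[0,0,-4.27,1.58,0],[0,0,-4.27,1.58,0]])

```text
time: 2.1
tool_pos: [0.4486, -0.2403, 0.1744]
ee_rot: [2.218, 1.57, 2.157]
wrist_force: [0.9, 0.5, 0.4]
width: 0.0938
```

Run:
```python
from h import *
plan([.448,-.239,.175],np.pi/2-.06)
s=snap('wrist','w1'); hsv=cv2.cvtColor(s['image'],cv2.COLOR_RGB2HSV)
print(proj('w1',[.448,-.239,.032]),proj('w1',[.511,-.243,.032]))
```

```text
t 2.1 tcp [ 0.4486 -0.2403  0.1744] yang 1.5101 F [0.91 0.54 0.38] w 0.0938 xax [-0.     0.001 -1.   ]
turn deg -0.04 shift cm after turn [-0.06  0.12 -0.07]
[258.6723418  173.13635057] [258.51635149 224.36068769]
```

View pics/w1.png

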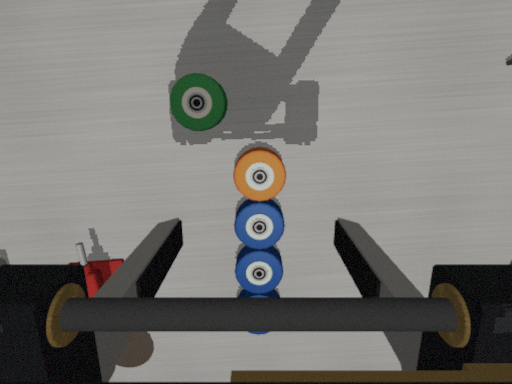

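The wrist view shows the orange hub at (260,176) and the neighbouring blue hub at (259.5,227), both within 3 px of prediction.

Run:
```python
from h import *
for p in [(260,176.3),(259.7,227),(259.7,273),(197,102)]: print(ray('w1',*p,.032).round(4))
a=ray('w1',260,176.3,.032); plan([a[0],a[1],.009])
```

```text
[ 0.4518 -0.2377  0.032 ]
[ 0.5145 -0.2418  0.032 ]
[ 0.5764 -0.2455  0.032 ]
[ 0.3649 -0.3013  0.032 ]
t 2.15 tcp [ 0.4497 -0.2467  0.1728] yang 1.5055 F [ 2.73 -3.69  0.21] w 0.0943 xax [-0.001 -0.004 -1.   ]
turn deg 0.0 shift cm after turn [16.38  0.97  0.18]
```

carry_out(targets=[[0,0,0,0,0],[0,0,0,0,0],[0,0,0,0,0],[0,2.5,0,0,0],[0,2.5,0,0,0],[0,2.5,0,0,0],[0,2.5,0,0,0],[0,0,0,0,0],[0,0,0,0,0]])

```text
time: 3.05
tool_pos: [0.4487, -0.2375, 0.0756]
ee_rot: [0.138, 1.571, 0.079]
wrist_force: [0.3, -1.6, 0.1]
width: 0.0941
```

Run:
```python
from h import *
plan([.451,-.238,.009],np.pi/2-.062)
```

```text
t 3.05 tcp [ 0.4487 -0.2375  0.0756] yang 1.5122 F [ 0.27 -1.63  0.12] w 0.0941 xax [ 0.  0. -1.]
turn deg 0.2 shift cm after turn [ 6.66 -0.04  0.23]
```

carry_out(targets=[[0,1.5,0,0.1,0],[0,1.5,0,0,0],[0,1.5,0,0,0],[0,1.5,0,0,0],[0,0.6,0,0,0],[0,0,0,0,0],[0,0,0,0,0],[0,0,0,0,0]])

```text
time: 3.85
tool_pos: [0.4507, -0.2391, 0.0105]
ee_rot: [-0.499, 1.568, -0.559]
wrist_force: [1.0, 0.2, 0.2]
width: 0.0937
```

carry_out(targets=[[0.3,0,0,0,0],[0.3,0,0,0,0],[0.3,0,0,0,0],[0.33,0,0,0,0],[0.36,0,0,0,0],[0.4,0,0,0,0],[0.45,0,0,0,0],[0.45,0,0,0,0],[0.45,0,0,0,0]])

```text
time: 4.75
tool_pos: [0.4497, -0.2385, 0.009]
ee_rot: [1.018, 1.571, 0.957]
wrist_force: [0.7, -0.6, -0.2]
width: 0.0519
```

Run:
```python
from h import *
s=snap('wrist','w2');s=snap('top','top2')
im=cv2.imread('pics/top2.png')[120:290,290:430]
a=cv2.resize(im,None,fx=2.26,fy=2.26); a=cv2.resize(im,(316,384),interpolation=cv2.INTER_CUBIC)
cv2.imwrite('pics/c2.png',np.hstack([cv2.resize(cv2.imread('pics/w2.png'),(480,384)),a])); plan([.451,-.238,.009])
```

```text
t 4.85 tcp [ 0.4497 -0.2385  0.0089] yang 1.5107 F [ 0.15 -0.54 -1.26] w 0.0517 xax [-0.  0. -1.]
turn deg 0.0 shift cm after turn [-0.01  0.05  0.13]
```

View pics/c2.png

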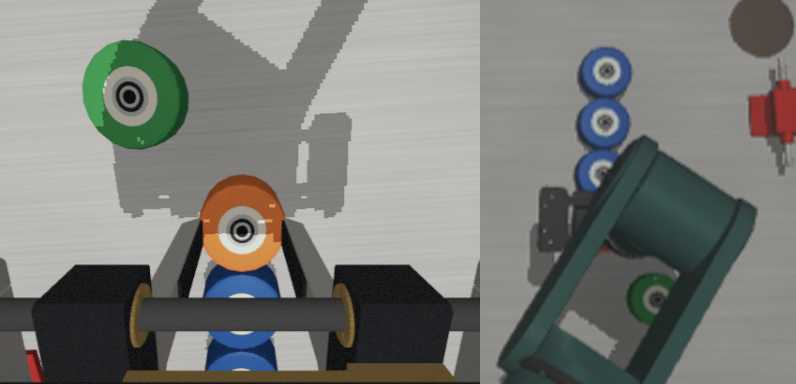

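Run:
```python
from h import *
for p in [(258,230),(258,321),(137,96.5)]: print(ray('w2',*p,.032).round(4))
print(np.load('pics/w2.npz')['P'].round(3))
print([proj('w2',[.45,-.2385+s*.0259,z]).round() for s in(1,-1) for z in (.009,.05)])
for f in ['top2','top1']:
    im=np.load(f'pics/{f}.npz')['im']; print([ray(f,u,v,.032).round(4) for u,v in [(345.5,173.7),(346.5,151.5)]])
```

```text
[ 0.4516 -0.2383  0.032 ]
[ 0.5198 -0.2424  0.032 ]
[ 0.3652 -0.3028  0.032 ]
[[ 0.06  -0.964 -0.258  0.375]
 [ 0.998  0.058  0.016 -0.234]
 [-0.    -0.258  0.966  0.219]
 [ 0.     0.     0.     1.   ]]
[array([294., 214.]), array([302., 237.]), array([221., 218.]), array([214., 242.])]
[array([ 0.5731, -0.2494,  0.032 ]), array([ 0.6339, -0.2538,  0.032 ])]
[array([ 0.5731, -0.2494,  0.032 ]), array([ 0.6339, -0.2538,  0.032 ])]
```

carry_out(targets=[[0.5,0,0,0,0],[0.5,0,0,0,0],[0.5,0,0,0,0]])

```text
time: 5.15
tool_pos: [0.4497, -0.2385, 0.009]
ee_rot: [1.094, 1.571, 1.034]
wrist_force: [0.2, 0.2, 0.4]
width: 0.0471
```

Run:
```python
from h import *
print([ray('w2',*p,.032).round(4) for p in [(216,240),(302,240)]])
s=snap('wrist','w3'); plan([.451,-.238,.009])
d=cv2.absdiff(s['image'],np.load('pics/w2.npz')['im']).max(2)>40; print(d.sum(), np.argwhere(d).min(0) if d.any() else 0)
cv2.imwrite('pics/c3.png',cv2.resize(cv2.imread('pics/w3.png')[150:384,160:360],(684,800))[:600])
```

```text
[array([ 0.4569, -0.2659,  0.032 ]), array([ 0.4603, -0.2102,  0.032 ])]
t 5.2 tcp [ 0.4497 -0.2385  0.0089] yang 1.5106 F [-0.05  0.12 -0.38] w 0.0469 xax [ 0.  0. -1.]
turn deg 0.0 shift cm after turn [-0.01  0.06  0.13]
7983 [141  36]
```

View pics/c3.png

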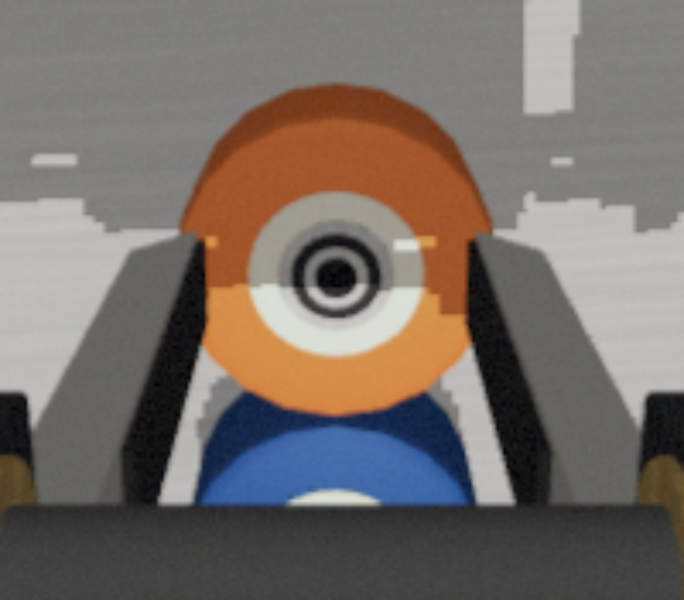

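Run:
```python
from h import *
for z in (.009,.02,.033,.045): print(z,[proj('w3',[.4497+dx,-.2385+s*.0235,z]).round() for s in(1,-1) for dx in (-.008,.008)])
print('side',proj('side1',[.45,-.2385,.016]))
s=snap('side','side3'); u,v=proj('side3',[.45,-.2385,.03]).astype(int)
c=s['image'][v-70:v+50,u-75:u+75,::-1]; cv2.imwrite('pics/c4.png',cv2.resize(c,(750,600),interpolation=cv2.INTER_CUBIC)); print(u,v)
```

```text
0.009 [array([290., 203.]), array([291., 224.]), array([224., 206.]), array([226., 227.])]
0.02 [array([292., 207.]), array([293., 230.]), array([222., 211.]), array([224., 233.])]
0.033 [array([294., 214.]), array([295., 237.]), array([220., 218.]), array([222., 241.])]
0.045 [array([296., 221.]), array([297., 245.]), array([217., 225.]), array([220., 250.])]
side [251.28634644 281.45315451]
251 276
```

View pics/c4.png

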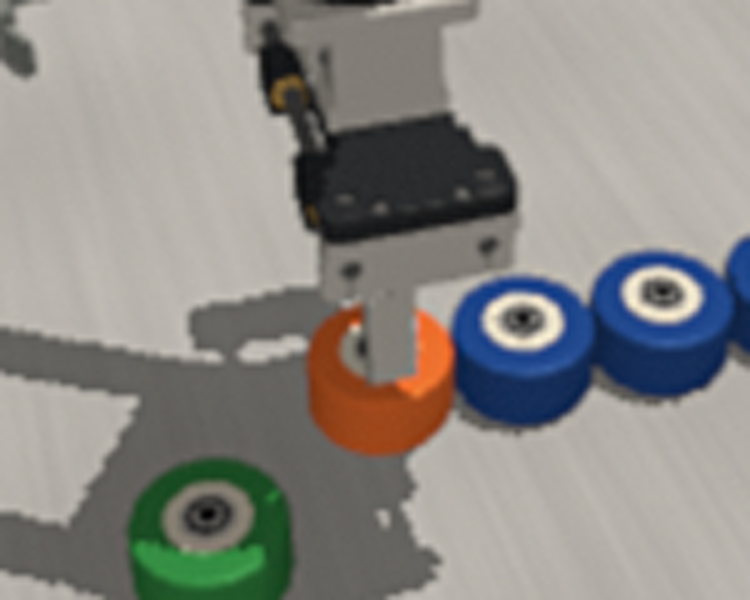

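Run:
```python
from h import *
for z in (0,.009,.02,.033,.045): print(z,[proj('side3',[.4497+dx,-.2385-.036,z]).round(1) for dx in (-.008,.008)], [proj('w3',[.4417,-.2385+y,z]).round(1) for y in(-.036,.036)])
o=robot.get_obs(); print(o['wrist_force'],o['joint_torque'].round(2),o['joint_positions'].round(4))
```

```text
0 [array([252.8, 300.3]), array([260.2, 298.4])] [array([208.1, 203.6]), array([305.9, 197.9])]
0.009 [array([252.7, 297.2]), array([260.2, 295.3])] [array([206.2, 207.4]), array([307.8, 201.5])]
0.02 [array([252.5, 293.4]), array([260.1, 291.5])] [array([203.5, 212.5]), array([310.4, 206.4])]
0.033 [array([252.3, 288.8]), array([260. , 286.9])] [array([200.1, 219.3]), array([313.7, 212.8])]
0.045 [array([252.2, 284.4]), array([259.9, 282.5])] [array([196.5, 226.3]), array([317.3, 219.4])]
[ 0.93105402 -0.16109647 -0.50164709] [ -0.   -31.59 -27.65  -0.05   0.06   0.  ] [-5.9910e-01  9.1700e-02  1.7040e+00  1.0000e-04  1.3459e+00 -2.1098e+00]
```

The side crop shows the fingertips at about z = 0.045, above the wheel top, although the TCP reads 0.009. Projecting the tips through both cameras gives the same height, so the reading is about 36 mm low. I'll open, descend in stages and watch the force.

carry_out(targets=[[0,0,0,0.1,0],[0,0,0,0,0],[0,0,0,0,0],[0,0,0,0,0],[0,0,0,0,0],[0,0,0,0,0],[0,1.0,0,0,0],[0,1.0,0,0,0],[0,0.5,0,0,0],[0,0,0,0,0],[0,0,0,0,0],[0,0,0,0,0]])

```text
time: 6.45
tool_pos: [0.451, -0.2387, -0.0158]
ee_rot: [-0.402, 1.57, -0.462]
wrist_force: [0.4, 0.3, -0.3]
width: 0.0944
```

Run:
```python
from h import *
plan([.451,-.238,-.028])
s=snap('side','side4'); u,v=proj('side4',[.45,-.2385,.03]).astype(int)
c=s['image'][v-70:v+50,u-75:u+75,::-1]; cv2.imwrite('pics/c5.png',cv2.resize(c,(750,600),interpolation=cv2.INTER_CUBIC)); print(u,v)
for z in (0,.01,.02,.03): print(z,[proj('side4',[.4507+dx,-.2385-.0595,z]).round(1) for dx in (-.008,.008)])
```

```text
t 6.45 tcp [ 0.451  -0.2387 -0.0158] yang 1.5107 F [ 0.4   0.33 -0.27] w 0.0944 xax [ 0.001 -0.    -1.   ]
turn deg 0.0 shift cm after turn [ 1.22  0.07 -0.  ]
251 276
0 [array([256.7, 308.9]), array([264.4, 306.9])]
0.01 [array([256.7, 305.4]), array([264.4, 303.4])]
0.02 [array([256.6, 301.9]), array([264.3, 299.9])]
0.03 [array([256.5, 298.4]), array([264.3, 296.3])]
```

View pics/c5.png

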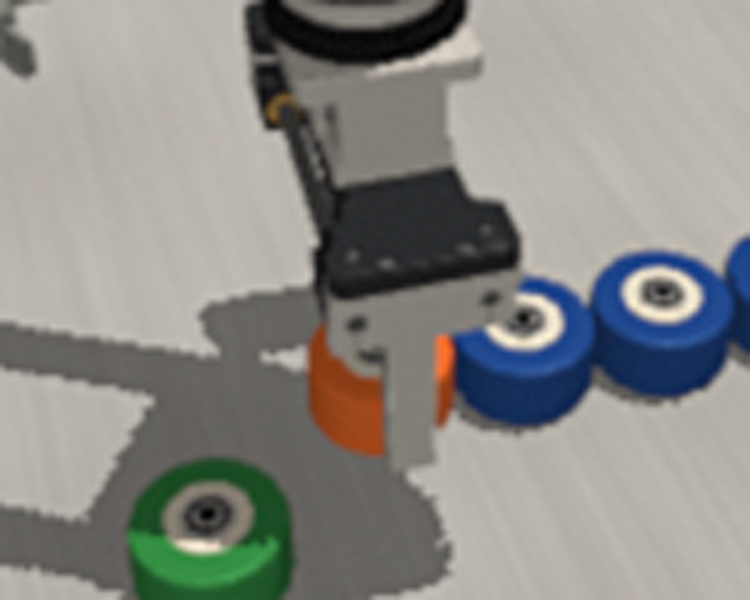

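The finger end is at (258,299), which is z of about 0.025, so true height = reading + 0.040. I'll go down to a true height of about 0.010 and close.

carry_out(targets=[[0,0.7,0,0,0],[0,0.6,0,0,0],[0,0,0,0,0],[0.3,0,0.05,0,0],[0.3,0,0,0,0],[0.3,0,0,0,0],[0.33,0,0,0,0],[0.36,0,0,0,0],[0.4,0,0,0,0],[0.45,0,0,0,0],[0.45,0,0,0,0],[0.45,0,0,0,0]])

```text
time: 7.7
tool_pos: [0.4508, -0.2381, -0.029]
ee_rot: [-0.279, 1.571, -0.339]
wrist_force: [-0.7, -0.1, 0.6]
width: 0.0616
```

Gripped: width is 61.6 mm. Next I drag the wheel clear and then towards the jig.

carry_out(targets=[[0.6,0,0.3,-0.3,0],[0.6,0,0.6,-0.5,0],[0.6,0,1.0,-0.6,0],[0.6,0,1.5,-0.6,0],[0.6,0,2,0,0],[0.6,0,2.5,0,0],[0.6,0,2.5,0.3,0],[0.6,0,2.5,0.4,0],[0.6,0,2.5,0.5,0],[0.6,0,2.5,0.5,0],[0.6,0,2.5,0.5,0],[0.6,0,2.5,0.5,0],[0.6,0,2.5,0.5,0],[0.6,0,2.5,0,0],[0.6,0,2,0,0],[0.6,0,1,0,0],[0.6,0,0.5,0,0],[0.6,0,0,0,0],[0.6,0,0,0,0]])

```text
time: 9.6
tool_pos: [0.4813, 0.0748, -0.029]
ee_rot: [1.824, 1.57, 1.763]
wrist_force: [-0.5, 1.3, 1.5]
width: 0.0616
```

Run:
```python
from h import *
plan([.4816,.075,-.029],np.pi/2-.14)
a=snap('top','top5')['image']; b=snap('wrist','w5')['image']
j=cv2.resize(a[150:300,100:300],(400,300),interpolation=cv2.INTER_CUBIC)
r=cv2.resize(a[100:250,280:480],(400,300),interpolation=cv2.INTER_CUBIC)
cv2.imwrite('pics/c6.png',np.hstack([np.vstack([j,r]),cv2.copyMakeBorder(cv2.resize(b,(400,300)),0,300,0,0,0)])[:,:,::-1])
```

```text
t 9.6 tcp [ 0.4813  0.0748 -0.029 ] yang 1.5103 F [-0.5   1.31  1.52] w 0.0616 xax [-0.     0.001 -1.   ]
turn deg 4.56 shift cm after turn [0.   0.02 0.03]
```

View pics/c6.png

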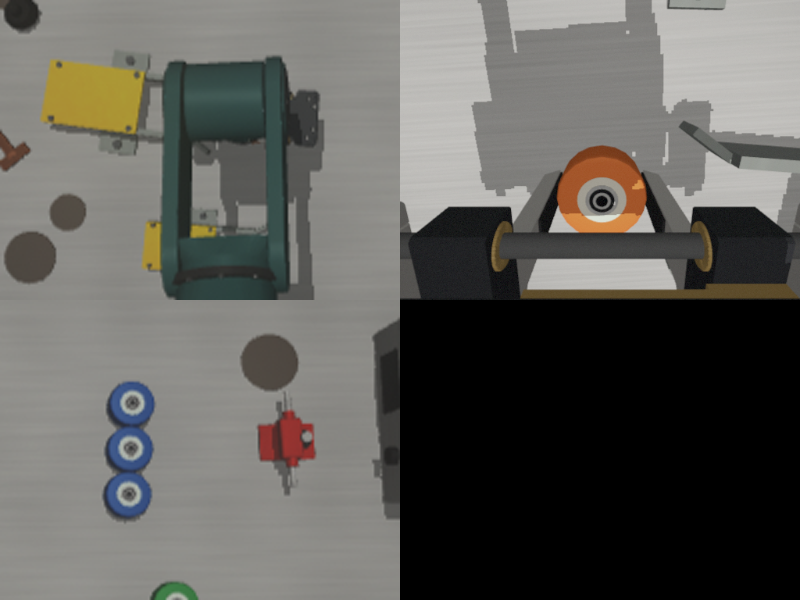

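Run:
```python
from h import *
a=.14; ex=np.array([np.sin(a),np.cos(a)]); ey=np.array([-ex[1],ex[0]]); o=np.array([.5025,.2236])-.09*ex; print(o)
for n,f,p,z in [('far tip','top1',(209.6,187.7),.03),('near tip','top1',(204.6,228.5),.03),('near tip w','w5',(358,160),.03),('kink w','w5',(429,205),.03),('wheel w','w5',(258,257),.032)]:
    w=ray(f,*p,z)[:2]; print(n,w.round(4),((w-o)@ex).round(4),((w-o)@ey).round(4))
# hood edges: front edge line and side lines by fitted colour mask
im=np.load('pics/top1.npz')['im'][160:240,110:185]; m=cv2.inRange(cv2.cvtColor(im,cv2.COLOR_RGB2HSV),(20,120,90),(32,255,255))
c=max(cv2.findContours(m,0,1)[0],key=cv2.contourArea)[:,0]+[110,160]
W=np.array([ray('top1',u,v,.044)[:2] for u,v in c]); J=np.c_[(W-o)@ex,(W-o)@ey]; print(J.min(0).round(4),J.max(0).round(4))
for s in (1,-1):
    q=J[(np.abs(J[:,1]-s*.038)<.012)&(J[:,0]>.1)&(J[:,0]<.2)]; print('side',s,np.polyfit(q[:,0],q[:,1],1).round(4),len(q))
q=J[(np.abs(J[:,0]-.09)<.008)&(abs(J[:,1])<.03)]; print('front',np.polyfit(q[:,1],q[:,0],1).round(4))
```

```text
[0.48994112 0.13448056]
far tip [0.5388 0.1183] -0.0092 -0.0506
near tip [0.429  0.1313] -0.0116 0.0599
near tip w [0.4349 0.1267] -0.0154 0.0534
kink w [0.4603 0.1632] 0.0243 0.0333
wheel w [0.4829 0.0747] -0.0602 -0.0014
[ 0.0892 -0.0417] [0.2176 0.0421]
side 1 [-0.0197  0.0435] 39
side -1 [-0.0157 -0.0375] 41
front [0.0038 0.0905]
```

Run:
```python
from h import *
plan([.4858,.127,-.029],np.pi/2-.153)
```

```text
t 9.7 tcp [ 0.4815  0.0744 -0.029 ] yang 1.5097 F [-0.7   0.97  1.7 ] w 0.0617 xax [-0.     0.001 -1.   ]
turn deg 5.27 shift cm after turn [ 0.01  5.26 -0.37]
```

carry_out(targets=[[0.6,0,0,0,2.5],[0.6,0,0,0,2.77],[0.6,0,0.6,0,0],[0.6,0,1,-0.1,0],[0.6,0,1,-0.1,0],[0.6,0,1,-0.1,0],[0.6,0,1,-0.07,0],[0.6,0,0.66,0,0],[0.6,0,0,0,0],[0.6,0,0,0,0]])

```text
time: 10.7
tool_pos: [0.486, 0.1283, -0.0289]
ee_rot: [1.481, 1.569, 1.33]
wrist_force: [0.2, 2.6, 1.0]
width: 0.0616
```

carry_out(targets=[[0.2,0,0,0,0],[0.2,0,0,0,0],[0.2,0,0,0,0],[0.2,0,0,0,0],[0.2,-1,0,0,0],[0.2,-2,0,0,0],[0.2,-2,0,0,0],[0.2,-1,0,0,0],[0.6,0,-1.5,0,0],[1,0,-2,0,0],[1,0,-1.5,0,0],[1,0,-0.5,0,0],[1,0,0,0,0],[1,0,0,0,0],[1,0,0,0,0]])

```text
time: 12.2
tool_pos: [0.4775, 0.0732, 0.0308]
ee_rot: [2.475, 1.57, 2.323]
wrist_force: [0.2, -0.2, 0.4]
width: 0.0226
```

Run:
```python
from h import *
plan([.48,.08,-.029],np.pi/2-.153)
snap('wrist','w6'); b=cv2.imread('pics/w6.png'); a=cv2.imread('pics/top5.png') if 0 else snap('top','top6')['image'][150:300,100:300,::-1]
cv2.imwrite('pics/c7.png',np.hstack([b,cv2.resize(a,(288,216)).repeat(1,0) if 0 else cv2.copyMakeBorder(cv2.resize(a,(288,216)),0,168,0,0,0)]))
```

```text
t 12.2 tcp [0.4775 0.0732 0.0308] yang 1.4192 F [ 0.22 -0.15  0.44] w 0.0226 xax [-0.  0. -1.]
turn deg 0.08 shift cm after turn [5.98 0.71 0.15]
```

View pics/c7.png

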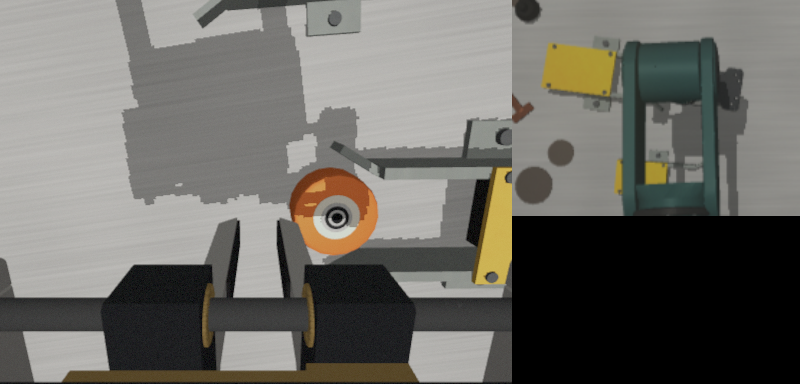

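Run:
```python
from h import *
a=.153; ex=np.array([np.sin(a),np.cos(a)]); ey=np.array([-ex[1],ex[0]]); o=np.array([.488,.1348])
for n,p,z in [('wheel',(337,217),.032),('neartip',(335,143),.03),('kink top outer',(382,167),.03),('wall near',(460,167),.04),('hood near',(499,168),.044),('hood far',(474,284),.044),('far wall top',(460,249),.04),('far kink',(365,247),.03)]:
    w=ray('w6',*p,z)[:2]; print(n,w.round(4),((w-o)@ex).round(4),((w-o)@ey).round(4))
t=robot.get_obs()['tool_pos'][:2]; print('tcp',((t-o)@ex).round(4),((t-o)@ey).round(4), 'f', proj('w6',[*t,.07]))
```

```text
wheel [0.4869 0.1289] -0.006 0.0002
neartip [0.4348 0.1325] -0.0103 0.0522
kink top outer [0.4561 0.163 ] 0.023 0.0359
wall near [0.4613 0.2098] 0.07 0.0378
hood near [0.4646 0.232 ] 0.0925 0.0379
hood far [0.5473 0.2183] 0.0916 -0.0459
far wall top [0.5206 0.2106] 0.0799 -0.0207
far kink [0.5142 0.1477] 0.0167 -0.024
tcp -0.0624 0.0009 f [257.64389123 237.64204744]
```

The wheel is at jig (-6, 0) mm, centred in the mouth with the fingers behind it. I'll lower and start pushing.

carry_out(targets=[[1,0,0,0,0],[1,1,0,0,0],[1,2,0,0,0],[1,2,0,0,0],[1,0.98,0,0,0],[1,0,0,0,0],[1,0,0,0,0],[1,0,0.5,0,0],[1,0,0.4,0,0],[1,0,0.2,0,0],[1,0,0.2,0,0],[1,0,0.2,0,0],[1,0,0.3,0,0],[1,0,0.3,0,0],[1,0,0.3,0,0],[1,0,0.3,0,0],[1,0,0.3,0,0],[1,0,0.3,0,0],[1,0,0.3,0,0],[1,0,0,0,0]])

```text
time: 14.3
tool_pos: [0.4843, 0.1079, -0.0284]
ee_rot: [-0.262, 1.568, -0.414]
wrist_force: [2.2, -3.0, 0.5]
width: 0.0001
```

```bash
cat >> h.py <<'E'
def st():
    a=.153; ex=np.array([np.sin(a),np.cos(a)]); ey=np.array([-ex[1],ex[0]]); o=np.array([.488,.1348])
    r=robot.get_obs(); t=r['tool_pos'][:2]; F=r['wrist_force'][:2]
    print('t',round(r['time'],2),'jig',((t-o)@ex).round(4),((t-o)@ey).round(4),'F',(F@ex).round(2),(F@ey).round(2),'w',round(r['width'],4),'z',r['tool_pos'][2].round(4))
E
python3 -c "
from h import *
st(); snap('wrist','w7')
im=np.load('pics/w7.npz')['im']; m=cv2.inRange(cv2.cvtColor(im,cv2.COLOR_RGB2HSV),(5,150,60),(17,255,255)); M=cv2.moments(m); print(m.sum()/255,M['m10']/M['m00'],M['m01']/M['m00'])
cv2.imwrite('pics/w7b.png',im[:,:,::-1])"
```

```text
t 14.3 jig -0.0271 -0.0004 F -2.64 -2.6 w 0.0001 z -0.0284
5759.0 338.7569022399722 232.53481507206112
```

View pics/w7b.png

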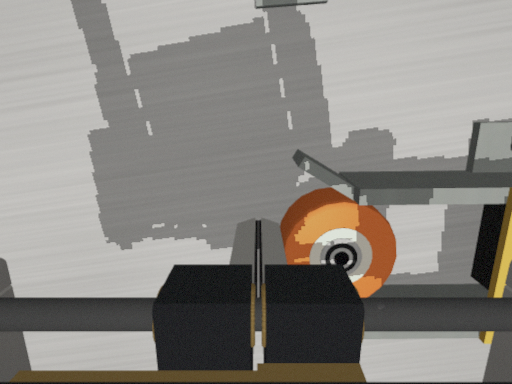

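The wrist view shows the wheel at (340,255), entering the guides with the closed fingers behind it. Force is about 2.6 N.

carry_out(targets=[[1,0,0.2,0,0],[1,0,0.2,0,0],[1,0,0.2,0,0],[1,0,0.2,0,0],[1,0,0.2,0,0],[1,0,0.2,0,0],[1,0,0.2,0,0],[1,0,0,0,0]])

```text
time: 15.15
tool_pos: [0.485, 0.1228, -0.0289]
ee_rot: [2.042, 1.57, 1.891]
wrist_force: [0.9, -0.1, 0.8]
width: 0.0007
```

```bash
python3 -c "
from h import *
st(); snap('wrist','w8'); print(proj('w8',[.49,.16,.032]))"
```

```text
t 15.15 jig -0.0123 0.0012 F 0.0 -0.87 w 0.0007 z -0.0289
[329.01866845 253.13115031]
```

carry_out(targets=[[1,0,0.2,0,0],[1,0,0.2,0,0],[1,0,0.2,0,0],[1,0,0.2,0,0],[1,0,0.2,0,0],[1,0,0.2,0,0],[1,0,0.2,0,0],[1,0,0.2,0,0],[1,0,0.2,0,0],[1,0,0.2,0,0],[1,0,0.1,0,0],[1,0,0,0,0]])

```text
time: 16.4
tool_pos: [0.4884, 0.1433, -0.0288]
ee_rot: [1.312, 1.57, 1.16]
wrist_force: [0.6, -0.1, -0.1]
width: 0.0009
```

```bash
python3 -c "
from h import *
st()"
```

```text
t 16.4 jig 0.0084 0.0009 F -0.01 -0.65 w 0.0009 z -0.0288
```

carry_out(targets=[[1,0,0.1,0,0],[1,0,0.1,0,0],[1,0,0.1,0,0],[1,0,0.1,0,0],[1,0,0,0,0],[1,0,0,0,0]])

```text
time: 17.0
tool_pos: [0.489, 0.1471, -0.0288]
ee_rot: [1.331, 1.57, 1.179]
wrist_force: [1.1, -0.1, 0.4]
width: 0.0008
```

carry_out(targets=[[1,0,0.1,0,0],[1,0,0.1,0,0],[1,0,0,0,0],[1,0,0,0,0]])

```text
time: 17.4
tool_pos: [0.4892, 0.1491, -0.0288]
ee_rot: [1.412, 1.571, 1.261]
wrist_force: [-0.1, -1.0, -0.2]
width: 0.0007
```

carry_out(targets=[[1,0,0.1,0,0],[1,0,0.1,0,0],[1,0,0,0,0],[1,0,0,0,0]])

```text
time: 17.8
tool_pos: [0.4896, 0.151, -0.0288]
ee_rot: [1.378, 1.57, 1.226]
wrist_force: [0.2, -0.5, 0.8]
width: 0.0004
```

carry_out(targets=[[1,0,0.1,0,0],[1,0,0.1,0,0],[1,0,0,0,0],[1,0,0,0,0]])

```text
time: 18.2
tool_pos: [0.4898, 0.153, -0.0288]
ee_rot: [1.607, 1.571, 1.454]
wrist_force: [-0.1, -0.0, 0.4]
width: 0.0009
```

carry_out(targets=[[1,0,0.1,0,0],[1,0,0.1,0,0],[1,0,0,0,0],[1,0,0,0,0]])

```text
time: 18.6
tool_pos: [0.4902, 0.155, -0.0288]
ee_rot: [1.342, 1.57, 1.19]
wrist_force: [-0.1, -0.5, -0.6]
width: 0.0003
```

carry_out(targets=[[1,0,0.1,0,0],[1,0,0.1,0,0],[1,0,0,0,0],[1,0,0,0,0]])

```text
time: 19.0
tool_pos: [0.4905, 0.157, -0.0288]
ee_rot: [1.323, 1.57, 1.171]
wrist_force: [-0.2, 0.1, 1.2]
width: 0.0003
```

carry_out(targets=[[1,0,0.1,0,0],[1,0,0.1,0,0],[1,0,0,0,0],[1,0,0,0,0]])

```text
time: 19.4
tool_pos: [0.4908, 0.159, -0.0288]
ee_rot: [1.242, 1.57, 1.09]
wrist_force: [0.3, -0.5, 0.7]
width: 0.0002
```

carry_out(targets=[[1,0,0.1,0,0],[1,0,0.1,0,0],[1,0,0,0,0],[1,0,0,0,0]])

```text
time: 19.8
tool_pos: [0.4911, 0.1609, -0.0288]
ee_rot: [1.342, 1.57, 1.19]
wrist_force: [0.1, 0.0, 0.1]
width: 0.0004
```

carry_out(targets=[[1,0,0.1,0,0],[1,0,0.1,0,0],[1,0,0,0,0],[1,0,0,0,0]])

```text
time: 20.2
tool_pos: [0.4914, 0.1629, -0.0288]
ee_rot: [1.34, 1.57, 1.188]
wrist_force: [-0.3, -0.3, 0.1]
width: 0.0008
```

carry_out(targets=[[1,0,0.1,0,0],[1,0,0.1,0,0],[1,0,0,0,0],[1,0,0,0,0]])

```text
time: 20.6
tool_pos: [0.4917, 0.1649, -0.0288]
ee_rot: [1.412, 1.57, 1.26]
wrist_force: [0.7, -0.2, -0.5]
width: 0.0006
```

carry_out(targets=[[1,0,0.1,0,0],[1,0,0.1,0,0],[1,0,0,0,0],[1,0,0,0,0]])

```text
time: 21.0
tool_pos: [0.492, 0.1669, -0.0288]
ee_rot: [1.439, 1.57, 1.287]
wrist_force: [-0.0, -0.3, -0.8]
width: 0.0005
```

carry_out(targets=[[1,0,0.1,0,0],[1,0,0.1,0,0],[1,0,0,0,0],[1,0,0,0,0]])

```text
time: 21.4
tool_pos: [0.4922, 0.1684, -0.0288]
ee_rot: [-1.612, 1.57, -1.764]
wrist_force: [-0.6, -3.2, -0.4]
width: 0.0005
```

Contact: the reaction is 3.2 N. From here I use fine steps.

carry_out(targets=[[1,0,0.05,0,0],[1,0,0,0,0],[1,0,0,0,0]])

```text
time: 21.7
tool_pos: [0.4923, 0.1687, -0.0288]
ee_rot: [-1.586, 1.57, -1.738]
wrist_force: [-0.7, -3.8, 2.0]
width: 0.0003
```

```bash
python3 -c "
from h import *
st()"
```

```text
t 21.7 jig 0.0341 0.0009 F -3.86 0.11 w 0.0003 z -0.0288
```

carry_out(targets=[[1,0,0.05,0,0],[1,0,0.05,0,0],[1,0,0,0,0],[1,0,0,0,0]])

```text
time: 22.1
tool_pos: [0.4924, 0.169, -0.0288]
ee_rot: [-1.582, 1.569, -1.734]
wrist_force: [-1.1, -6.4, 2.9]
width: 0.0006
```

carry_out(targets=[[1,0,0.05,0,0],[1,0,0,0,0],[1,0,0,0,0]])

```text
time: 22.4
tool_pos: [0.4924, 0.1692, -0.0288]
ee_rot: [-1.614, 1.568, -1.766]
wrist_force: [-0.6, -7.7, 2.5]
width: 0.0003
```

carry_out(targets=[[1,0,0,0,0],[1,0,0,0,0],[1,0,0,0,0],[1,0,0,0,0],[1,0,0,0,0]])

```text
time: 22.9
tool_pos: [0.4924, 0.1691, -0.0288]
ee_rot: [-1.594, 1.568, -1.746]
wrist_force: [-1.2, -7.0, 3.1]
width: 0.0002
```

carry_out(targets=[[1,0,0,0,0],[1,0,0,0,0],[1,0,0,0,0],[1,0,0,0,0]])

```text
time: 23.3
tool_pos: [0.4924, 0.1692, -0.0288]
ee_rot: [-1.614, 1.568, -1.767]
wrist_force: [-0.7, -7.4, 2.1]
width: 0.0007
```

carry_out(targets=[[1,0,0,0,0],[1,0,0,0,0],[1,0,0,0,0]])

```text
time: 23.6
tool_pos: [0.4924, 0.1692, -0.0288]
ee_rot: [-1.619, 1.568, -1.771]
wrist_force: [-0.8, -7.2, 3.1]
width: 0.0005
```

```bash
python3 -c "
from h import *
st(); snap('wrist','w9')"
```

```text
t 23.6 jig 0.0346 0.0009 F -7.23 -0.27 w 0.0005 z -0.0288
```

carry_out(targets=[[1,0,0.03,0,0],[1,0,0,0,0],[1,0,0,0,0],[1,0,0,0,0],[1,0,0,0,0],[1,0,0,0,0]])

```text
time: 24.25
tool_pos: [0.4924, 0.1692, -0.0288]
ee_rot: [-1.608, 1.568, -1.76]
wrist_force: [-1.1, -8.6, 3.5]
width: 0.0006
```

carry_out(targets=[[1,0,0,0,0],[1,0,0,0,0],[1,0,0,0,0],[1,0,0,0,0],[1,0,0,0,0],[1,0,0,0,0],[1,0,0,0,0]])

```text
time: 24.95
tool_pos: [0.4924, 0.1692, -0.0288]
ee_rot: [-1.597, 1.568, -1.749]
wrist_force: [-1.4, -7.4, 2.6]
width: 0.0004
```

carry_out(targets=[[1,0,-0.05,0,0],[1,0,-0.05,0,0],[1,0,-0.1,0,0],[1,0,-0.1,0,0],[1,0,-0.2,0,0],[1,0,-0.5,0,0],[1,0,-1,0,0],[1,0,0,0,0],[1,0,0,0,0],[1,-1.5,0,0,0],[1,-2.5,0,0,0],[1,-3,0,0,0],[1,-3,0,0,0],[1,-3,-3,0,0],[1,0,-4,0,0],[1,0,-4,0,0],[1,0,0,0,0],[1,0,0,0,0]])

```text
time: 26.75
tool_pos: [0.4729, 0.0422, 0.1013]
ee_rot: [1.23, 1.57, 1.076]
wrist_force: [0.3, 0.1, -0.3]
width: 0.0008
```

```bash
python3 -c "
from h import *
st(); w=snap('wrist','w10')['image']; a=snap('top','top10')['image']
s=snap('side','side10')['image']
f=lambda i:cv2.resize(i,(400,300),interpolation=cv2.INTER_CUBIC)
cv2.imwrite('pics/c9.png',np.vstack([np.hstack([f(w),f(a)]),np.hstack([f(s[130:220,160:280]),f(s[220:310,220:370] if 0 else s[230:320,220:340])])])[:,:,::-1])"
```

```text
t 26.75 jig -0.0938 0.0008 F 0.12 -0.29 w 0.0008 z 0.1013
```

View pics/c9.png

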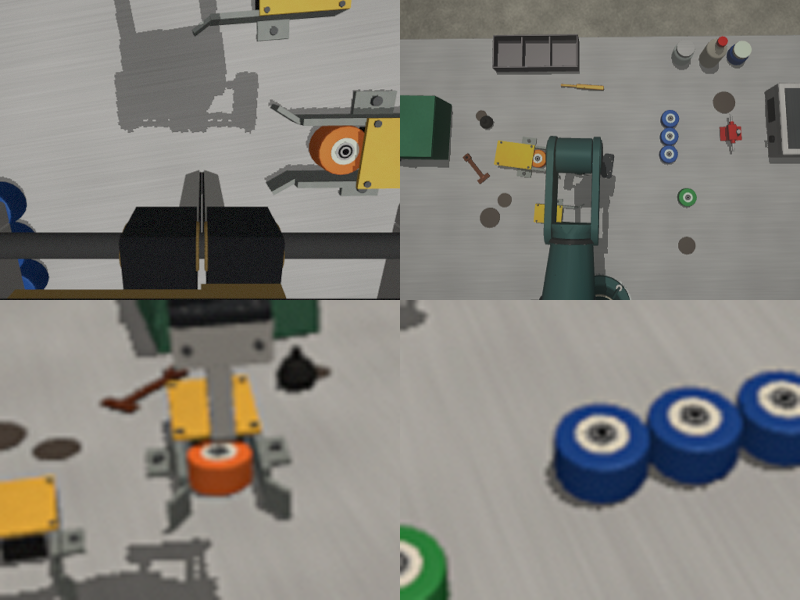

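The wheel sits in the larger jig's bay, partly under the hood and flat. The blue wheels are unmoved and the gripper is clear. Handing in.

```bash
python3 -c "
from h import *
u,v=345/400*0,0
print('wheel',ray('w10',345*1.28,152*1.28,.032).round(4))
A=np.load('pics/top1.npz')['im'];B=np.load('pics/top10.npz')['im']
print('blue diff px',(cv2.absdiff(A,B).max(2)>60)[125:208,330:362].sum())
print(robot.close_job())"
```

```text
wheel [0.5037 0.2112 0.032 ]
blue diff px 0
the job is handed in; nothing more can be done
None
```

The job is done and handed in at about 27 s, but no verdict is reported. The orange wheel sits in the larger jig's bay, resting on its own with the gripper clear of it.

- **Sliding:** I gripped the orange wheel at the robot end of the row and slid it out flat along the bench to the bay mouth. I then released it and pushed it in with closed fingers.
- **Pressing:** The buffer was met at about 78 mm (wheel centre in the jig's frame), within the 61–114 mm range. I held about 7–8.6 N for about 2.5 s. The highest reading I took was 8.6 N, but force was only read at the end of each move.
- **Last checks:** The camera shows the wheel flat, partly under the hood, at about jig x = 78 mm. In the top view no pixel around the blue wheels changed beyond the threshold. The bystanders look untouched, though I did not measure them. Wrist force after backing off was about 0.

**Disagreement found:** The reported tool height was about 40 mm too low compared with the camera views. My first attempt to grip therefore closed above the wheel and touched nothing. I corrected the height by sight, after which the finger opening read 61.6 mm on the 62 mm wheel.

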